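# Clamp a plaque in the striping jig

### The job

Pick up the oblong black plaque, set it down gently, painted face up, in the framed bed of the plywood jig, and swing the jig's steel strap over it until the strap meets its stop. Then turn the brass thumbscrew on the strap's pivot clockwise until it bottoms, and back it off an eighth of a turn (45 degrees) so that the lacquer is not marked. Leave the other things on the table where they are, neither shifted nor knocked over.

Things in the scene. Friction and masses are not known exactly. Their poses are not given: they have to be found in the camera images.
- plaque: oblong plaque, glossy black wood with thin painted scrolls on its upper face, 110 (x) by 60 (y) by 22 mm thick, about 0.12 kg (0.08 to 0.17), loose, lying flat on the table left of the jig. Origin: centre of its underside; z points up out of the painted face. Either way round fits the bed.
- jig: jig: a plywood board fixed to the table, 170 (x) by 205 (y) by 12 mm, with a framed bed and, beside it, a steel post that carries the strap and, above the strap, the thumbscrew. Origin: on the table, under the bed's centre; x along the bed's length, y across it towards the post, z up. The post's axis is at x = 0, y = +110 mm; the board spans y = -55 to +150 mm.
- bed (a point): centre of the bed's floor, 12 mm above the table; axes as the jig's. The bed is 116 (x) by 66 mm (y), framed by dark wooden strips 8 mm wide and 6 mm high, so the plaque lies in it with 3 mm of play on every side and its upper 16 mm stand above the frame.
- strap_handle (a point): on the axis of the strap's handle, 73 mm above the table. Handle: upright black round peg, 14 mm in diameter, from 46 to 88 mm above the table, 100 mm from the pivot. Strap: flat steel bar 22 mm wide, 114 mm long from the pivot, from 38 to 46 mm above the table (4 mm over the plaque; the cork pad under it is look only). x points from pivot to handle.
- strap (a joint): angle of the strap about the post. 0: fully open, along the jig's +x; grows clockwise seen from above; 1.57: at its stop, along the jig's -y, over the plaque's middle. Starts between 0 and 0.3. Light friction (0.6 N at the handle); stays where it is left. Independent of the screw.
- screw_grip (a point): on the axis of the brass thumbscrew (the post's axis), 73 mm above the table, inside its wing: an upright flat bar 42 mm long (x), 12 mm thick (y), from 56 to 86 mm above the table, on a round hub 24 mm in diameter. x points along the wing and turns with the screw; z up.
- screw (a joint): turn of the thumbscrew, growing as it is tightened, clockwise seen from above; at 4.0 rad it bottoms on a hard stop. Starts between 1.9 and 2.6, so 1.4 to 2.1 rad of tightening are needed. Friction 0.06 N m; it stays where it is left and neither rises nor sinks. An eighth of a turn back from the bottom reads 3.215.
- square_plaque: bystander: finished square black plaque, 85 by 85 by 22 mm, origin centre of underside, beyond the oblong one
- tin: bystander: paint tin, 72 mm in diameter, 85 mm high, origin centre of underside
- cup: bystander: small white plastic cup, 44 mm wide, 36 mm high, origin centre of underside, between jig and square plaque
- mug: bystander: white mug, 72 mm wide, 85 mm high, handle at its +y, origin centre of underside, right of the jig
- phone: bystander: phone lying flat, 75 (x) by 150 (y) by 9 mm, origin centre of underside, right of the jig
Not all that is in view belongs to the job. Leave any blue, purple or red look-alike of the plaque alone.

How it is judged:
On the way, in this order (a step that is already met when the one before it is completed fails the run):
1. the plaque lies flat in the bed, released, with the strap still open (horizontal distance between plaque and bed below 0.008 m and z of plaque in the frame of bed below 0.004 m and angle between plaque's own z axis and vertical below 0.06 rad and contact force between the fingers and plaque below 0.3 N and value of joint strap below 0.9 rad), for 0.2 s.
2. the strap is swung over the plaque, at its stop (horizontal distance between plaque and bed below 0.008 m and z of plaque in the frame of bed below 0.004 m and angle between plaque's own z axis and vertical below 0.06 rad and value of joint strap above 1.4 rad), for 0.2 s.
3. the thumbscrew is turned until it bottoms (all of step 2 and value of joint screw above 3.92 rad), for 0.1 s.
4. the thumbscrew is backed off an eighth of a turn (all of step 2 and value of joint screw between 2.995 and 3.435 rad), for 0.2 s.
At the end, for the whole second after the job is handed in: The plaque lies at rest, flat and face up in the bed (within 8 mm of its centre, on its floor), the strap is over it within 0.17 rad of its stop, and the thumbscrew stands an eighth of a turn (0.785 rad, give or take 0.22) back from its bottom (all of step 4 and linear speed of plaque below 0.02 m/s); the robot touches nothing.
It fails at once if a bystander (square plaque, tin, cup, mug or phone) is shifted by more than 30 mm or knocked over (distance of any of square_plaque, tin, cup, mug, phone from where it was at the start of the episode above 0.03 m or angle between any of square_plaque, tin, cup, mug, phone's own z axis and vertical above 0.4 rad).
It fails at once if the plaque is dropped or thrown: it moves faster than 0.6 m/s without being held (linear speed of plaque above 0.6 m/s and contact force between the fingers and plaque below 0.3 N).
It also fails if it takes over 67 s, if anything falls off the work surface, if the arm or the gripper's body presses on something with over 40 N, if the wrist force passes 120 N, or if a joint passes its speed limit or range.

### The arm

A 7-joint arm with a two-finger parallel gripper is mounted at the origin on the work surface. World frame = base frame: x ahead of the robot, y to its left, z up, the work surface at z = 0. Lengths are in m, angles in rad, forces in N, time in s.
With the tool pointing down it reaches from about 0.4 to 0.85 m from the base axis. Payload 4.5 kg.
Tool frame: the origin (TCP) lies midway between the tips of the shut fingers; the grasp point (between the pads) lies 19 mm behind it; z points along the fingers, y is the line along which they close (so a half turn about z gives the same grasp; the last joint's range is limited). The gripper opens to 88 mm and grips with 3 to 60 N. Pads are 18 mm wide; open, the fingers measure 123 mm over their backs; the gripper's body (75 mm by 187 mm) begins 45 mm behind the grasp point.
Start: joints at [-1.257, 0.689, -0.195, 1.565, 0.157, 0.902, -0.215], TCP at [0.173, 0.601, 0.239] pointing down, gripper open.
Joint ranges: [-3.01, 3.01], [-0.46, 2.08], [-1.47, 1.51], [0.13, 2.56], [-1, 4.14], [0.04, 2.09], [-2.66, 2.66]. Speed limits (rad/s): [2.57, 2.57, 3.14, 3.14, 3.14, 3.14, 3.14].

### API

Orientations are given as a unit quaternion [x, y, z, w].
In Python, from plant import r gives the robot as it stands.
- The arm moves only by the tool carry_out, never from a script. Its argument "plan" is a list of rows, each an object with "rot": the turn, a rotation vector about the tool's x, y, z in rad, a list of three; "xyz": the shift along the tool's x, y, z in m, a list of three; "grip": the closure in counts, from 0 (fully open) to 255 (shut). In form: [{"rot": [wx, wy, wz], "xyz": [dx, dy, dz], "grip": grip}, ...]. A call has 1 to 8 rows; each row is the pose to reach, as a shift and turn from the pose commanded when the call began, along the tool's axes at that moment; what a row does not reach only later rows make up. A row lasts 1/12 s, in which the tool goes at most 41.7 mm and 7.16 degrees, less where a joint would pass 70% of its speed; a pose out of reach is approached as far as the arm can. A call with a gripper value outside its range is refused whole. The fingers move at their own pace and stop on an object; "squeeze" is the grip in N (left out, the last holds). Time passes only in rows, so rows that repeat a pose let the fingers close. It gives the time, the measured TCP pose, the force, the opening and the grip force at its end, in the units of the state.
- r.get_state(): the state, without advancing time (a new reading comes with each control period).
- r.snapshot(name): name is "scene" or "top" or "wrist"; returns the picture (420x560x3 uint8, red, green, blue); there is no depth.
- r.camera_params(name): a dict with "fx", "fy", "cx", "cy" (pixels), "position" and "attitude" of the camera in the world; the wrist camera has in their place "hand_eye" (4x4, takes a point from camera to tool coordinates, whose origin is the TCP and whose axes are the flange's). Camera axes: x right, y down, z forward; pixel columns grow to the right and rows downward; lengths in m; the calibration is good to about 2 mm. A picture is of the moment at which its call begins: read the wrist's pose just before it. camera_params takes no time and is no camera call.
- r.finish_job(): hands the job in; it is judged then, once.
The state is a dict: "clock": time; "q": joint angles; "qd": joint speeds; "joint_torque": joint torques, N m; "tool_pos": TCP position; "eef_rot": TCP orientation; "contact_force": force on the tool from outside, world axes, zero at the start; "moment": the same for the moment, N m; "opening": opening from 0.0 (shut) to 1.0 (fully open); "finger_force": force on a finger pad.
Only numpy, scipy, OpenCV 4.12 (cv2) and the standard library are available. Lean on these libraries where they do the work, as an engineer would, in place of code of your own. Each camera call takes 0.05 s, during which the arm holds its last target. There are 200 camera calls.

## Working session

There is one attempt and no reset: what is moved stays moved. The work goes in short steps, Python scripts to look and compute and a tool call to move; the robot and the scene stay as the last step left them, time stands still between calls to the robot, and variables do not carry over. Pictures are saved under pics/ and viewed, at most 10 in all, crops included, and the job is handed in when it is done.

Besides the shell and the picture viewer there is one more tool, called after ">>>" as name([rows], argument=value, ...), one row to a line, values as JSON. carry_out: Moves the arm, as the interface text tells. Its arguments: {"type":"object","properties":{"plan":{"type":"array"},"squeeze":{"type":"number"}},"required":["plan"]}

```bash
mkdir -p pics; ls
python3 - <<'E'
from plant import r
import cv2
s=r.get_state();print({k:s[k] for k in('clock','tool_pos','eef_rot','opening','contact_force')})
for n in('scene','top'):
    cv2.imwrite(f'pics/{n}0.png',r.snapshot(n)[:,:,::-1]);print(n,r.camera_params(n))
print(r.camera_params('wrist'))
E
```

```text
pics
{'clock': 0.0, 'tool_pos': array([0.1724769 , 0.60008742, 0.23792402]), 'eef_rot': array([ 1.39408717e-01,  9.90234520e-01, -8.95286290e-04, -5.79312312e-05]), 'opening': 0.9991928682215933, 'contact_force': array([ 0.2370707 , -0.0288249 , -0.07248754])}
scene {'fx': 510.1814485624659, 'fy': 510.1814485624659, 'cx': 279.8614393679225, 'cy': 207.5150303760066, 'position': array([1.08805308, 0.91316555, 0.82037224]), 'attitude': array([ 0.24246935,  0.85079885, -0.45122487, -0.11724356])}
top {'fx': 379.5081051746163, 'fy': 379.5081051746163, 'cx': 280.1274642168479, 'cy': 217.8561733388986, 'position': array([ 0.45999123, -0.02891501,  1.1395559 ]), 'attitude': array([ 0.7080899 , -0.70445909,  0.03214739, -0.0362302 ])}
{'fx': 366.24756482240565, 'fy': 366.24756482240565, 'cx': 277.9651485276876, 'cy': 209.37118559542262, 'hand_eye': array([[ 2.96147506e-05, -9.59994470e-01, -2.80018959e-01,
         7.24695583e-02],
       [ 9.99999962e-01,  1.05510181e-04, -2.55962815e-04,
         1.00602736e-03],
       [ 2.75267738e-04, -2.80018941e-01,  9.59994436e-01,
        -1.45488615e-01],
       [ 0.00000000e+00,  0.00000000e+00,  0.00000000e+00,
         1.00000000e+00]])}
```

View pics/top0.png

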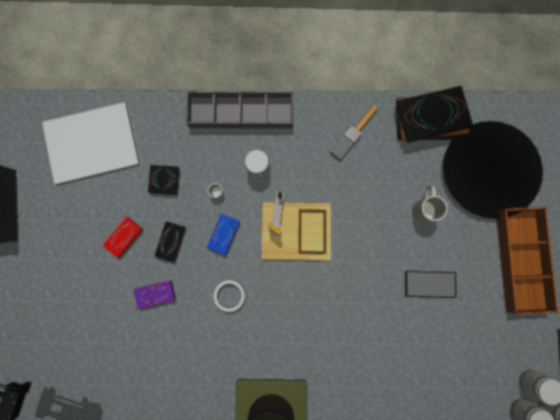

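View pics/scene0.png

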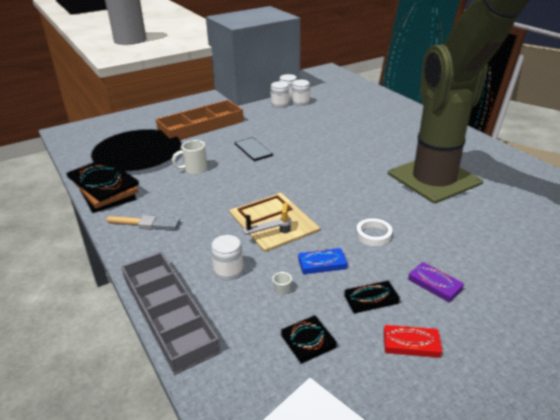

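Top view: oblong black plaque at (170,242). Other candidates are the square black plaque (164,180), the black panel on a box (433,113), and the blue (223,235), red (122,238) and purple (155,295) look-alikes. The one at (170,242) is the only black oblong lying flat on the table left of the jig, which has its bed at (313,231) and post at (275,230). I'll confirm it in a crop and measure.

```bash
cat > h.py <<'E'
import numpy as np, cv2
from plant import r
from scipy.spatial.transform import Rotation as R
def cam(n):
    c=r.camera_params(n)
    if 'hand_eye' in c:
        s=r.get_state();T=np.eye(4);T[:3,:3]=R.from_quat(s['eef_rot']).as_matrix();T[:3,3]=s['tool_pos'];T=T@c['hand_eye'];return c,T[:3,:3],T[:3,3]
    return c,R.from_quat(c['attitude']).as_matrix(),np.array(c['position'])
def ray(C,uv,z):
    c,M,p=C;uv=np.atleast_2d(uv).astype(float)
    d=np.c_[(uv[:,0]-c['cx'])/c['fx'],(uv[:,1]-c['cy'])/c['fy'],np.ones(len(uv))]@M.T
    return p+d*((z-p[2])/d[:,2])[:,None]
def rect(C,mask,z):
    "biggest blob -> contour on plane z -> centre, size, angle of long side"
    k=max(cv2.findContours(mask.astype(np.uint8),cv2.RETR_EXTERNAL,cv2.CHAIN_APPROX_NONE)[0],key=cv2.contourArea)
    P=ray(C,k[:,0],z)[:,:2];(c,s,a)=cv2.minAreaRect((P*1000).astype(np.float32))
    if s[0]<s[1]: s=s[::-1];a+=90
    return np.round(c,1),np.round(s,1),(a+90)%180-90
def proj(C,P):
    c,M,p=C;d=(np.atleast_2d(P)-p)@M
    return np.c_[d[:,0]/d[:,2]*c['fx']+c['cx'],d[:,1]/d[:,2]*c['fy']+c['cy']]
def box(m,x0,y0,x1,y1):
    o=np.zeros_like(m);o[y0:y1,x0:x1]=m[y0:y1,x0:x1];return o
E
python3 - <<'E'
from h import *
im=cv2.imread('pics/top0.png');C=cam('top');hsv=cv2.cvtColor(im,cv2.COLOR_BGR2HSV)
g=hsv[...,2]
print(g[242,170],g[260,200])
print('plaque',rect(C,box(cv2.morphologyEx((g<70).astype(np.uint8),cv2.MORPH_CLOSE,np.ones((7,7))),148,215,192,268),.022))
y=((hsv[...,0]>8)&(hsv[...,0]<32)&(hsv[...,1]>70)).astype(np.uint8)
y=cv2.morphologyEx(y,cv2.MORPH_CLOSE,np.ones((9,9)))
print('jig',rect(C,box(y,255,195,340,268),.012))
print('bedcentre~',ray(C,[313,231],.012),'handle',ray(C,[280,195],.088),'screw',ray(C,[275,230],.086))
a=cv2.resize(im[205:275,135:240],None,fx=4,fy=4,interpolation=2);b=cv2.resize(im[190:265,255:340],None,fx=4,fy=4,interpolation=2)
o=np.zeros((300,770,3),np.uint8);o[:280,:420]=a;o[:300,425:765]=b
cv2.imwrite('pics/c.png',o)
E
```

```text
25 115
plaque (array([494.9, 302.2]), array([112.9,  65.6]), -16.313247680664062)
jig (array([530.6, -68.6]), array([204.2, 170.7]), 89.31858825683594)
bedcentre~ [[ 0.53060241 -0.12006542  0.012     ]] handle [[ 0.62632234 -0.02185492  0.088     ]] screw [[ 0.52821792 -0.00847267  0.086     ]]
```

View pics/c.png

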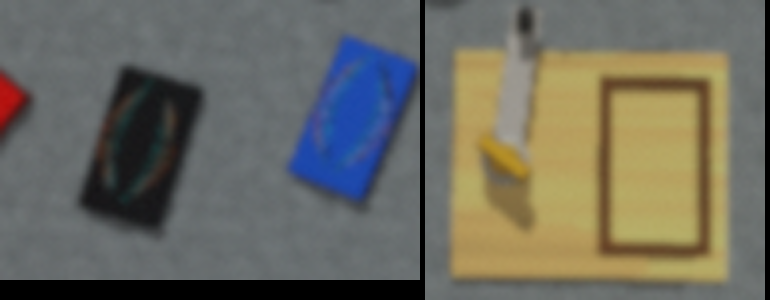

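The crop confirms a black oblong with painted scrolls facing up, at (140,150) in the crop. The jig is beside it, with the strap near open and the wing at about 53°. Next I move over the plaque.

>>> carry_out([
  {"rot": [0, 0, 0], "xyz": [-0.02, -0.01, 0], "grip": 0},
  {"rot": [0, 0, 0], "xyz": [-0.05, -0.025, 0.01], "grip": 0},
  {"rot": [0, 0, 0], "xyz": [-0.085, -0.042, 0.02], "grip": 0},
  {"rot": [0, 0, 0], "xyz": [-0.12, -0.06, 0.03], "grip": 0},
  {"rot": [0, 0, 0], "xyz": [-0.155, -0.077, 0.035], "grip": 0},
  {"rot": [0, 0, 0], "xyz": [-0.19, -0.095, 0.045], "grip": 0},
  {"rot": [0, 0, 0], "xyz": [-0.225, -0.112, 0.05], "grip": 0},
  {"rot": [0, 0, 0], "xyz": [-0.26, -0.13, 0.06], "grip": 0},
])

```text
clock: 0.77
tool_pos: [0.3879, 0.4029, 0.1787]
eef_rot: [0.139, 0.99, 0.0, 0.0]
contact_force: [0.2, 1.3, 0.7]
opening: 1.001
finger_force: 0.0
```

>>> carry_out([
  {"rot": [0, 0, 0], "xyz": [-0.035, -0.017, 0.008], "grip": 0},
  {"rot": [0, 0, 0], "xyz": [-0.07, -0.035, 0.015], "grip": 0},
  {"rot": [0, 0, 0], "xyz": [-0.1, -0.052, 0.022], "grip": 0},
  {"rot": [0, 0, 0], "xyz": [-0.12, -0.062, 0.026], "grip": 0},
  {"rot": [0, 0, 0], "xyz": [-0.132, -0.067, 0.028], "grip": 0},
  {"rot": [0, 0, 0], "xyz": [-0.132, -0.067, 0.028], "grip": 0},
  {"rot": [0, 0, 0], "xyz": [-0.132, -0.067, 0.028], "grip": 0},
])

```text
clock: 1.35
tool_pos: [0.4943, 0.3041, 0.1506]
eef_rot: [0.139, 0.99, 0.0, -0.001]
contact_force: [-0.5, 0.6, 0.1]
opening: 0.996
finger_force: 0.0
```

Run:
```python
from h import *
C=cam('wrist');print(np.round(r.get_state()['tool_pos'],4),r.get_state()['eef_rot'].round(4))
im=r.snapshot('wrist')[:,:,::-1].copy();cv2.imwrite('pics/w1.png',im)
g=im.max(2);m=cv2.morphologyEx((g<60).astype(np.uint8),cv2.MORPH_CLOSE,np.ones((9,9)))
u,v=proj(C,[.495,.302,.022])[0];print(u,v)
m=box(m,int(u-170),max(0,int(v-110)),int(u+170),int(v+110))
print(rect(C,m,.022))
```

```text
[0.4943 0.3041 0.1506] [ 1.394e-01  9.902e-01  5.000e-04 -5.000e-04]
274.3095049556045 201.79840597812705
(array([530.4, 174.5]), array([63.4, 51.2]), 73.95582580566406)
```

View pics/w1.png

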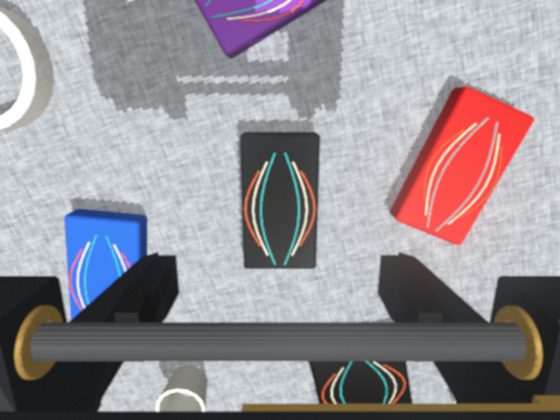

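The wrist view shows the black plaque at u 241–320, v 132–268. My mask box was too big and caught the gripper, so I'll measure again with a tighter one.

Run:
```python
from h import *
C=cam('wrist');im=cv2.imread('pics/w1.png');g=im.max(2)
print(g[200,230:252],g[125:145,255])
for t in(40,70,90):
  m=cv2.morphologyEx((g<t).astype(np.uint8),cv2.MORPH_CLOSE,np.ones((15,15)))
  m=box(m,222,125,340,276);print(rect(C,m,.022))
```

```text
[211 209 207 203 202 201 204 204 202 192 171 130  85  72 136 205 219 168
  99  63  61  91] [145 143 138 137 137 138 122  86  61  56  60  60  61  62  62  63  63  63
  62  62]Traceback (most recent call last):
  File "<stdin>", line 6, in <module>
  File "h.py", line 15, in rect
    k=max(cv2.findContours(mask.astype(np.uint8),cv2.RETR_EXTERNAL,cv2.CHAIN_APPROX_NONE)[0],key=cv2.contourArea)
ValueError: max() iterable argument is empty
```

Run:
```python
from h import *
C=cam('wrist');im=cv2.imread('pics/w1.png');g=im.max(2)
for t in(80,95,110):
  m=cv2.morphologyEx((g<t).astype(np.uint8),cv2.MORPH_CLOSE,np.ones((15,15)))
  m=box(m,222,129,340,276);print(rect(C,m,.022))
```

```text
(array([496.1, 306.6]), array([106.7,  57.7]), -15.896369934082031)
(array([496.2, 306.6]), array([108.3,  58.4]), -15.894760131835938)
(array([496.2, 306.6]), array([108.3,  58.9]), -15.915657043457031)
```

Plaque centre is (0.496, 0.307) and its angle -15.9°, which matches the tool. The size agrees at about 108 x 59. I'll descend to TCP z ≈ 12.5 mm so the fingers clear the frame, then grip.

>>> carry_out([
  {"rot": [0, 0, 0], "xyz": [-0.001, 0.003, 0.02], "grip": 0},
  {"rot": [0, 0, 0], "xyz": [-0.001, 0.003, 0.05], "grip": 0},
  {"rot": [0, 0, 0], "xyz": [-0.001, 0.003, 0.085], "grip": 0},
  {"rot": [0, 0, 0], "xyz": [-0.001, 0.003, 0.115], "grip": 0},
  {"rot": [0, 0, 0], "xyz": [-0.001, 0.003, 0.13], "grip": 0},
  {"rot": [0, 0, 0], "xyz": [-0.001, 0.003, 0.138], "grip": 0},
  {"rot": [0, 0, 0], "xyz": [-0.001, 0.003, 0.138], "grip": 0},
  {"rot": [0, 0, 0], "xyz": [-0.001, 0.003, 0.138], "grip": 0},
], squeeze=20)

```text
clock: 2.07
tool_pos: [0.4961, 0.3075, 0.0134]
eef_rot: [0.138, 0.99, 0.001, -0.0]
contact_force: [0.6, -0.3, 0.2]
opening: 0.998
finger_force: 0.0
```

>>> carry_out([
  {"rot": [0, 0, 0], "xyz": [0, 0, 0], "grip": 130},
  {"rot": [0, 0, 0], "xyz": [0, 0, 0], "grip": 130},
  {"rot": [0, 0, 0], "xyz": [0, 0, 0], "grip": 130},
  {"rot": [0, 0, 0], "xyz": [0, 0, 0], "grip": 130},
  {"rot": [0, 0, 0], "xyz": [0, 0, 0], "grip": 130},
  {"rot": [0, 0, 0], "xyz": [0, 0, 0], "grip": 130},
], squeeze=20)

```text
clock: 2.57
tool_pos: [0.497, 0.3056, 0.0134]
eef_rot: [0.14, 0.99, 0.0, 0.0]
contact_force: [-0.5, -1.2, 5.3]
opening: 0.678
finger_force: 20.0
```

>>> carry_out([
  {"rot": [0, 0, 0], "xyz": [0, 0, -0.01], "grip": 130},
  {"rot": [0, 0, 0], "xyz": [0, 0, -0.03], "grip": 130},
  {"rot": [0, 0, 0], "xyz": [0, 0, -0.06], "grip": 130},
  {"rot": [0, 0, 0], "xyz": [0, 0, -0.09], "grip": 130},
  {"rot": [0, 0, 0], "xyz": [0, 0, -0.115], "grip": 130},
  {"rot": [0, 0, 0], "xyz": [0, 0, -0.13], "grip": 130},
  {"rot": [0, 0, 0], "xyz": [0, 0, -0.14], "grip": 130},
  {"rot": [0, 0, 0], "xyz": [0, 0, -0.14], "grip": 130},
])

```text
clock: 3.23
tool_pos: [0.4977, 0.3064, 0.1549]
eef_rot: [0.14, 0.99, 0.001, 0.001]
contact_force: [0.1, 1.1, -1.6]
opening: 0.674
finger_force: 20.0
```

Run:
```python
from h import *
C=cam('top');im=cv2.imread('pics/top0.png');hsv=cv2.cvtColor(im,cv2.COLOR_BGR2HSV)
m=((hsv[...,0]<20)&(hsv[...,1]>80)&(hsv[...,2]<140)).astype(np.uint8)
m=box(m,290,195,333,262);print('frame',rect(C,m,.018))
ys,xs=np.nonzero(m);print(xs.min(),xs.max(),ys.min(),ys.max())
for n,z in(('tin',.085),):print(n,ray(C,[257,161],z))
s=r.get_state();print(s['tool_pos'].round(4),s['eef_rot'].round(4),s['opening'])
```

```text
frame (array([ 530.3, -115.1]), array([130.5,  79.8]), -0.344146728515625)
298 325 209 253
tin [[0.72387816 0.04387769 0.085     ]]
[0.4977 0.3064 0.1549] [0.1396 0.9902 0.0014 0.0013] 0.6742945289538114
```

>>> carry_out([
  {"rot": [0, 0, -0.02], "xyz": [-0.008, -0.012, 0], "grip": 130},
  {"rot": [0, 0, -0.05], "xyz": [-0.02, -0.031, 0], "grip": 130},
  {"rot": [0, 0, -0.08], "xyz": [-0.036, -0.056, 0], "grip": 130},
  {"rot": [0, 0, -0.12], "xyz": [-0.054, -0.084, 0], "grip": 130},
  {"rot": [0, 0, -0.16], "xyz": [-0.072, -0.112, 0], "grip": 130},
  {"rot": [0, 0, -0.2], "xyz": [-0.09, -0.14, 0], "grip": 130},
  {"rot": [0, 0, -0.24], "xyz": [-0.108, -0.168, 0], "grip": 130},
  {"rot": [0, 0, -0.27], "xyz": [-0.126, -0.196, 0], "grip": 130},
])

```text
clock: 3.9
tool_pos: [0.563, 0.0807, 0.1513]
eef_rot: [0.004, 1.0, -0.0, -0.001]
contact_force: [-0.4, -0.0, -1.9]
opening: 0.675
finger_force: 20.0
```

>>> carry_out([
  {"rot": [0, 0, 0], "xyz": [-0.01, -0.033, 0], "grip": 130},
  {"rot": [0, 0, 0], "xyz": [-0.021, -0.066, 0], "grip": 130},
  {"rot": [0, 0, 0], "xyz": [-0.032, -0.1, 0], "grip": 130},
  {"rot": [0, 0, 0], "xyz": [-0.042, -0.133, 0], "grip": 130},
  {"rot": [0, 0, 0], "xyz": [-0.05, -0.16, 0], "grip": 130},
  {"rot": [0, 0, 0], "xyz": [-0.057, -0.182, 0], "grip": 130},
  {"rot": [0, 0, 0], "xyz": [-0.062, -0.198, 0], "grip": 130},
  {"rot": [0, 0, 0], "xyz": [-0.062, -0.198, 0], "grip": 130},
])

```text
clock: 4.57
tool_pos: [0.6232, -0.1221, 0.1507]
eef_rot: [0.008, 1.0, -0.002, -0.001]
contact_force: [0.1, -1.4, -0.9]
opening: 0.677
finger_force: 20.0
```

Run:
```python
from h import *
C=cam('wrist');print(np.round(r.get_state()['tool_pos'],4),r.get_state()['eef_rot'].round(4))
im=r.snapshot('wrist')[:,:,::-1].copy();cv2.imwrite('pics/w2.png',im)
for P in([.530,-.1155,.012],[.464,-.074,.018],[.596,-.157,.018],[.531,-.0055,.086]):print(P,proj(C,P).round())
```

```text
[ 0.6232 -0.1221  0.1507] [ 0.0084  1.     -0.0017 -0.0011]
[0.53, -0.1155, 0.012] [[284.  73.]]
[0.464, -0.074, 0.018] [[346. -35.]]
[0.596, -0.157, 0.018] [[231. 165.]]
[0.531, -0.0055, 0.086] [[492.  60.]]
```

View pics/w2.png

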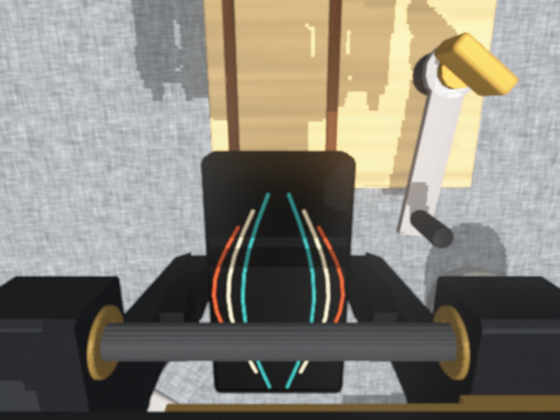

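The wrist view shows the bed strips at u≈222–240 and 326–340, the wing at (475,63), the handle at (432,228) and the plaque held straight. Next I measure the bed's y and yaw from the strips.

Run:
```python
from h import *
C=cam('wrist');im=cv2.imread('pics/w2.png');hsv=cv2.cvtColor(im,cv2.COLOR_BGR2HSV)
m=((hsv[...,2]<140)&(hsv[...,1]>70)&(hsv[...,0]<20))
L=[];Rr=[]
for v in range(5,145,10):
  x=np.nonzero(m[v,215:350])[0]+215
  a=x[x<260];b=x[x>310]
  if len(a)and len(b): L.append([np.median(a),v]);Rr.append([np.median(b),v])
l=ray(C,L,.018);q=ray(C,Rr,.018)
print(np.c_[l[:,:2],q[:,:2]].round(4)[::3])
for k in(l,q):print(np.polyfit(k[:,0],k[:,1],1), np.polyval(np.polyfit(k[:,0],k[:,1],1),.53))
y=((hsv[...,0]>15)&(hsv[...,0]<30)&(hsv[...,1]>150)).astype(np.uint8)
print('wing',rect(C,box(y,430,20,530,110),.086),'pivot?')
yy=((hsv[...,1]>50)&(hsv[...,0]<35)).astype(np.uint8);e=[(480,v) for v in()]
# plaque bottom near-end corners and handle
g=im.max(2);print('plaque end face', [int(np.argmax(g[100:200,u]<60))+100 for u in(230,280,330)])
```

```text
[[ 0.486  -0.15    0.487  -0.077 ]
 [ 0.5047 -0.1502  0.5057 -0.0772]
 [ 0.5242 -0.1505  0.5252 -0.0773]
 [ 0.5446 -0.1505  0.5456 -0.0775]]
[-0.00815936 -0.14606648] -0.1503909404276924
[-0.00934607 -0.07240062] -0.07735404068284632
wing (array([537.4, -14.9]), array([42.5, 22.7]), 39.649723052978516) pivot?
plaque end face [152, 152, 185]
```

>>> carry_out([
  {"rot": [0, 0, 0], "xyz": [0, 0, 0], "grip": 130},
  {"rot": [0, 0, 0], "xyz": [0, 0, 0], "grip": 130},
])

```text
clock: 4.78
tool_pos: [0.6231, -0.1136, 0.1521]
eef_rot: [0.004, 1.0, 0.001, -0.001]
contact_force: [0.4, 0.1, 0.1]
opening: 0.675
finger_force: 20.0
```

Run:
```python
from h import *
s=r.get_state();print(s['tool_pos'].round(4),s['eef_rot'].round(4),s['qd'].round(3))
C=cam('wrist');print(ray(C,[[203,152],[353,152]],.138))
```

```text
[ 0.6231 -0.1136  0.1521] [ 3.6e-03  1.0e+00  9.0e-04 -8.0e-04] [-0.008 -0.007 -0.003 -0.003  0.003  0.001  0.002]
[[ 0.57128159 -0.14476722  0.138     ]
 [ 0.57175817 -0.07963697  0.138     ]]
```

The arm was still swinging during that picture, so I'll repeat the strip measurement at rest.

Run:
```python
from h import *
C=cam('wrist');print(C[2]);im=r.snapshot('wrist')[:,:,::-1].copy();cv2.imwrite('pics/w3.png',im);hsv=cv2.cvtColor(im,cv2.COLOR_BGR2HSV)
m=((hsv[...,2]<140)&(hsv[...,1]>70)&(hsv[...,0]<20))
L=[];Rr=[]
for v in range(5,145,10):
  x=np.nonzero(m[v,180:360])[0]+180
  if len(x)<5: continue
  mid=(x.min()+x.max())/2;L.append([np.median(x[x<mid]),v]);Rr.append([np.median(x[x>mid]),v])
for K in(L,Rr):
  k=ray(C,K,.018);p=np.polyfit(k[:,0],k[:,1],1);print(p, np.polyval(p,.53),np.array(K)[::5])
y=((hsv[...,0]>15)&(hsv[...,0]<30)&(hsv[...,1]>150)).astype(np.uint8)
print('wing',rect(C,box(y,390,10,530,120),.086))
g=im.max(2);print([int(np.argmax(g[100:200,u]<60))+100 for u in(230,260,280,310)], np.nonzero(g[165]<60)[0][[0,-1]])
```

```text
[ 0.55115354 -0.1123464   0.29767493]
[-0.00774522 -0.14966912] -0.153774083844939 [[216.5   5. ]
 [218.5  55. ]
 [221.  105. ]]
[-0.01511521 -0.07288899] -0.0809000496006935 [[323.5   5. ]
 [321.5  55. ]
 [319.5 105. ]]
wing (array([538.1, -18. ]), array([42. , 21.5]), 39.627235412597656)
[153, 152, 153, 167] [203 308]
```

>>> carry_out([
  {"rot": [0, 0, 0], "xyz": [0.012, -0.001, 0], "grip": 130},
  {"rot": [0, 0, 0], "xyz": [0.035, -0.002, 0], "grip": 130},
  {"rot": [0, 0, 0], "xyz": [0.06, -0.004, 0.01], "grip": 130},
  {"rot": [0, 0, 0], "xyz": [0.08, -0.005, 0.03], "grip": 130},
  {"rot": [0, 0, 0], "xyz": [0.09, -0.005, 0.055], "grip": 130},
  {"rot": [0, 0, 0], "xyz": [0.093, -0.005, 0.075], "grip": 130},
  {"rot": [0, 0, 0], "xyz": [0.093, -0.005, 0.09], "grip": 130},
  {"rot": [0, 0, 0], "xyz": [0.093, -0.005, 0.1], "grip": 130},
])

```text
clock: 5.5
tool_pos: [0.5298, -0.1185, 0.0515]
eef_rot: [0.004, 1.0, 0.001, -0.001]
contact_force: [-0.3, -0.2, -1.2]
opening: 0.675
finger_force: 20.0
```

>>> carry_out([
  {"rot": [0, 0, 0], "xyz": [0, 0, 0.005], "grip": 130},
  {"rot": [0, 0, 0], "xyz": [0, 0, 0.01], "grip": 130},
  {"rot": [0, 0, 0], "xyz": [0, 0, 0.01], "grip": 130},
  {"rot": [0, 0, 0], "xyz": [0, 0, 0.01], "grip": 130},
  {"rot": [0, 0, 0], "xyz": [0, 0, 0.01], "grip": 130},
])

```text
clock: 5.92
tool_pos: [0.5314, -0.1201, 0.0434]
eef_rot: [0.005, 1.0, -0.0, 0.001]
contact_force: [-0.8, 0.7, -0.7]
opening: 0.678
finger_force: 20.0
```

Run:
```python
from h import *
s=r.get_state();print(s['tool_pos'].round(4),s['eef_rot'].round(4))
im=r.snapshot('wrist')[:,:,::-1].copy();cv2.imwrite('pics/w4.png',im)
cv2.imwrite('pics/w4c.png',cv2.resize(im[60:260,140:430],(800,552),interpolation=2))
cv2.imwrite('pics/top4.png',r.snapshot('top')[:,:,::-1])
```

```text
[ 0.5314 -0.1201  0.0434] [ 4.9e-03  1.0e+00 -0.0e+00  7.0e-04]
```

View pics/w4c.png

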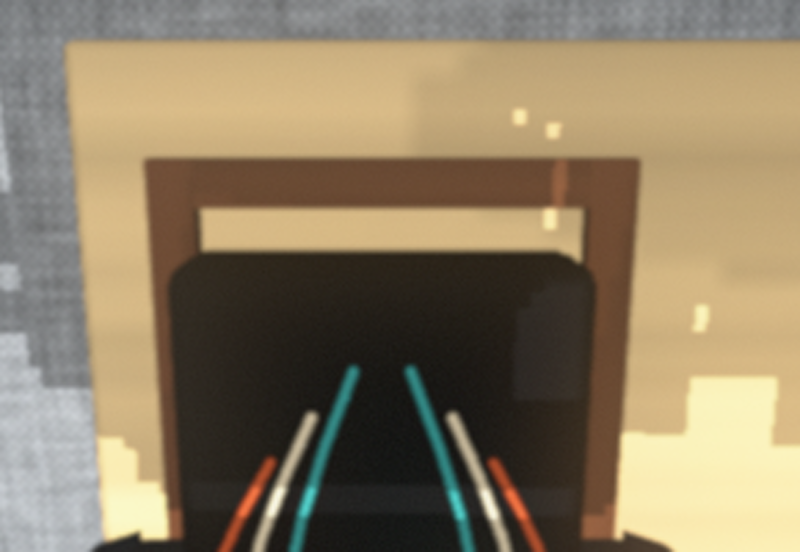

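The crop shows the frame's outer edges at u 145–640 (centre 392), the plaque at u 170–597 (centre 383.5), the frame's inner end edge at v=208 and the plaque's end at v=252. The plaque sits about 2 mm too far to -y.

Run:
```python
from h import *
C=cam('wrist');f=lambda u,v:[140+u*290/800,60+v*200/552]
print(r.get_state()['tool_pos'].round(4))
print('frame inner end top',ray(C,[f(200,208),f(583,208)],.018));print('outer',ray(C,[f(145,160),f(640,160)],.018))
for z in(.031,.053):print('plaque end',z,ray(C,[f(170,290),f(383,252),f(597,290)],z))
im=cv2.imread('pics/top4.png');print(proj(cam('top'),[.53,-.115,.018]))
```

```text
[ 0.5312 -0.1202  0.0433]
frame inner end top [[ 0.47320186 -0.14864513  0.018     ]
 [ 0.47383452 -0.08497765  0.018     ]]
outer [[ 0.46537135 -0.157204    0.018     ]
 [ 0.46617929 -0.07598517  0.018     ]]
plaque end 0.031 [[ 0.48472358 -0.15182121  0.031     ]
 [ 0.47911374 -0.1183017   0.031     ]
 [ 0.4853889  -0.08473884  0.031     ]]
plaque end 0.053 [[ 0.48111449 -0.14716473  0.053     ]
 [ 0.47628711 -0.11832052  0.053     ]
 [ 0.48168701 -0.08943901  0.053     ]]
[[311.4509232  231.06869706]]
```

>>> carry_out([
  {"rot": [0, 0, -0.008], "xyz": [0, 0.002, 0], "grip": 130},
  {"rot": [0, 0, -0.008], "xyz": [0, 0.002, 0], "grip": 130},
  {"rot": [0, 0, -0.008], "xyz": [0, 0.002, 0.004], "grip": 130},
  {"rot": [0, 0, -0.008], "xyz": [0, 0.002, 0.008], "grip": 130},
  {"rot": [0, 0, -0.008], "xyz": [0, 0.002, 0.012], "grip": 130},
  {"rot": [0, 0, -0.008], "xyz": [0, 0.002, 0.015], "grip": 130},
  {"rot": [0, 0, -0.008], "xyz": [0, 0.002, 0.017], "grip": 130},
  {"rot": [0, 0, -0.008], "xyz": [0, 0.002, 0.017], "grip": 130},
])

```text
clock: 6.68
tool_pos: [0.5306, -0.118, 0.0255]
eef_rot: [0.001, 1.0, -0.0, -0.0]
contact_force: [1.0, -0.2, -1.5]
opening: 0.677
finger_force: 20.0
```

>>> carry_out([
  {"rot": [0, 0, 0], "xyz": [0, 0, 0], "grip": 130},
  {"rot": [0, 0, 0], "xyz": [0, 0, 0], "grip": 130},
])

```text
clock: 6.85
tool_pos: [0.5308, -0.1181, 0.0256]
eef_rot: [0.001, 1.0, 0.0, 0.0]
contact_force: [0.5, 0.8, -0.9]
opening: 0.678
finger_force: 20.0
```

>>> carry_out([
  {"rot": [0, 0, 0], "xyz": [0, 0, 0.001], "grip": 130},
  {"rot": [0, 0, 0], "xyz": [0, 0, 0.001], "grip": 130},
  {"rot": [0, 0, 0], "xyz": [0, 0, 0.002], "grip": 130},
  {"rot": [0, 0, 0], "xyz": [0, 0, 0.002], "grip": 130},
])

```text
clock: 7.18
tool_pos: [0.5308, -0.1181, 0.0253]
eef_rot: [0.001, 1.0, -0.0, 0.0]
contact_force: [-2.4, 1.0, 16.4]
opening: 0.677
finger_force: 20.0
```

Run:
```python
from h import *
s=r.get_state();print(s['tool_pos'].round(4),s['eef_rot'].round(4),s['contact_force'].round(2))
im=r.snapshot('wrist')[:,:,::-1].copy()
cv2.imwrite('pics/w5c.png',cv2.resize(im[60:260,140:430],(800,552),interpolation=2))
```

```text
[ 0.5308 -0.1181  0.0253] [ 9.e-04  1.e+00 -4.e-04  4.e-04] [-2.35  0.96 16.44]
```

View pics/w5c.png

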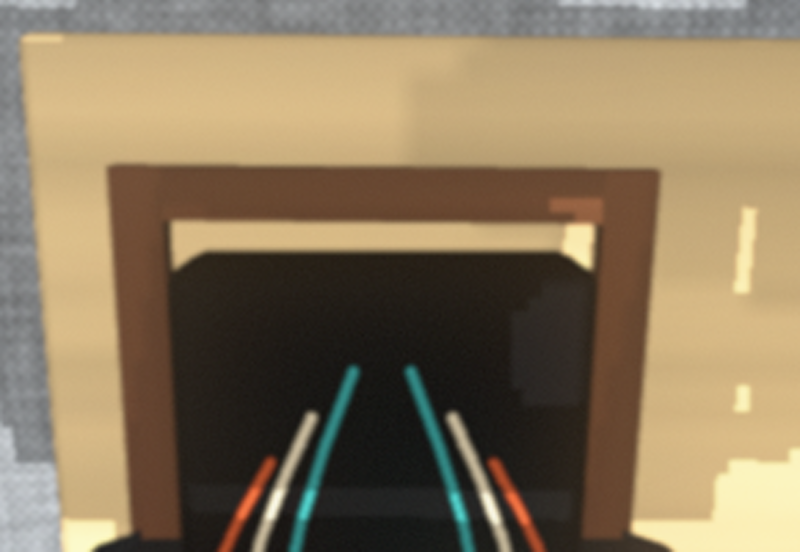

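The crop shows the plaque seated between the strips. Its height above the grip height is exactly 12 mm, so it is on the floor of the bed. I'll relieve the pressure and release.

>>> carry_out([
  {"rot": [0, 0, 0], "xyz": [0, 0, -0.0015], "grip": 130},
  {"rot": [0, 0, 0], "xyz": [0, 0, -0.0015], "grip": 100},
  {"rot": [0, 0, 0], "xyz": [0, 0, -0.0015], "grip": 60},
  {"rot": [0, 0, 0], "xyz": [0, 0, -0.0015], "grip": 0},
  {"rot": [0, 0, 0], "xyz": [0, 0, -0.0015], "grip": 0},
  {"rot": [0, 0, 0], "xyz": [0, 0, -0.0015], "grip": 0},
  {"rot": [0, 0, 0], "xyz": [0, 0, -0.0015], "grip": 0},
  {"rot": [0, 0, 0], "xyz": [0, 0, -0.0015], "grip": 0},
])

```text
clock: 7.9
tool_pos: [0.5307, -0.1181, 0.0251]
eef_rot: [0.001, 1.0, 0.0, -0.0]
contact_force: [-0.4, 0.3, -0.4]
opening: 0.998
finger_force: 0.0
```

>>> carry_out([
  {"rot": [0, 0, 0], "xyz": [0, 0, -0.01], "grip": 0},
  {"rot": [0, 0, 0], "xyz": [0, 0, -0.03], "grip": 0},
  {"rot": [0, 0, 0], "xyz": [0, 0, -0.06], "grip": 0},
  {"rot": [0, 0, 0], "xyz": [0, 0, -0.09], "grip": 0},
  {"rot": [0, 0, 0], "xyz": [0, 0, -0.12], "grip": 0},
  {"rot": [0, 0, 0], "xyz": [0, 0, -0.14], "grip": 0},
  {"rot": [0, 0, 0], "xyz": [0, 0, -0.15], "grip": 0},
  {"rot": [0, 0, 0], "xyz": [0, 0, -0.15], "grip": 0},
])

```text
clock: 8.57
tool_pos: [0.532, -0.1183, 0.1777]
eef_rot: [0.001, 1.0, -0.0, 0.002]
contact_force: [-1.2, 0.6, -0.2]
opening: 0.999
finger_force: 0.0
```

>>> carry_out([
  {"rot": [0, 0, 0], "xyz": [-0.02, 0.02, 0], "grip": 0},
  {"rot": [0, 0, 0], "xyz": [-0.04, 0.05, 0], "grip": 0},
  {"rot": [0, 0, 0], "xyz": [-0.06, 0.075, 0], "grip": 0},
  {"rot": [0, 0, 0], "xyz": [-0.07, 0.09, 0], "grip": 0},
  {"rot": [0, 0, 0], "xyz": [-0.07, 0.09, 0], "grip": 0},
  {"rot": [0, 0, 0], "xyz": [-0.07, 0.09, 0], "grip": 0},
  {"rot": [0, 0, 0], "xyz": [-0.07, 0.09, 0], "grip": 0},
  {"rot": [0, 0, 0], "xyz": [-0.07, 0.09, 0], "grip": 0},
])

```text
clock: 9.23
tool_pos: [0.5996, -0.0303, 0.1743]
eef_rot: [0.002, 1.0, -0.001, -0.001]
contact_force: [0.4, -0.5, 0.3]
opening: 1.003
finger_force: 0.0
```

Run:
```python
from h import *
s=r.get_state();print(s['tool_pos'].round(4),s['eef_rot'].round(4),s['contact_force'].round(2))
C=cam('wrist');np.save('C6.npy',np.c_[C[1],C[2]])
im=r.snapshot('wrist')[:,:,::-1].copy();cv2.imwrite('pics/w6.png',im)
```

```text
[ 0.5996 -0.0303  0.1743] [ 1.9e-03  1.0e+00 -8.0e-04 -1.2e-03] [ 0.42 -0.45  0.29]
```

View pics/w6.png

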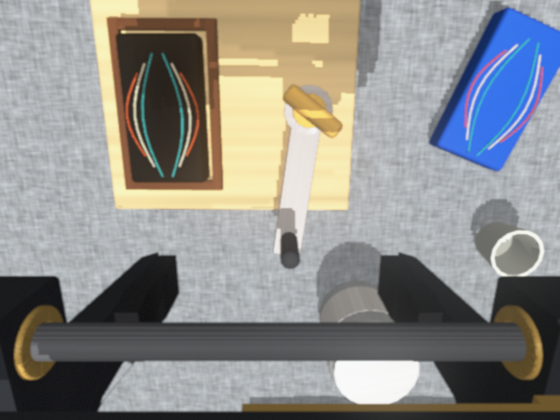

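The picture shows the plaque seated in the bed (165,108), wing ends at about (283,88) and (340,130), the handle at about (290,250) and the strap still open. Next I locate the handle and the post.

Run:
```python
from h import *
C=cam('wrist');im=cv2.imread('pics/w6.png');hsv=cv2.cvtColor(im,cv2.COLOR_BGR2HSV)
y=((hsv[...,0]>12)&(hsv[...,0]<30)&(hsv[...,1]>140)&(hsv[...,2]<235)).astype(np.uint8)
print('wing',rect(C,box(y,275,75,350,142),.084))
for v in range(80,140,8): print(v,hsv[v,285:345:10].tolist()) if v in(88,112) else 0
k=(im.max(2)<75).astype(np.uint8);k=box(k,270,225,312,275);c=cv2.findContours(k,0,1)[0];c=max(c,key=cv2.contourArea)
(u,v),s,a=cv2.minAreaRect(c);print('handle blob',u,v,s,cv2.boundingRect(c),'top(v hi)',ray(C,[u,258],.088),'bottom',ray(C,[u,240],.046))
print('wing ends',ray(C,[[284,92],[340,128]],.086))
```

```text
wing (array([530.5,  -8.5]), array([35. , 14.4]), 65.69288635253906)
88 [[19, 98, 213], [19, 144, 200], [12, 25, 176], [12, 22, 177], [19, 95, 209], [19, 94, 208]]
112 [[17, 21, 229], [22, 138, 246], [23, 138, 246], [24, 134, 248], [20, 143, 234], [23, 77, 247]]
handle blob 289.5 245.5 (23.0, 15.0) (282, 234, 16, 24) top(v hi) [[ 0.62998566 -0.0215058   0.088     ]] bottom [[ 0.63287288 -0.02028591  0.046     ]]
wing ends [[ 0.52135048 -0.02532551  0.086     ]
 [ 0.54293764  0.00970933  0.086     ]]
```

>>> carry_out([
  {"rot": [0, 0, 0], "xyz": [-0.015, 0.005, 0], "grip": 125},
  {"rot": [0, 0, 0], "xyz": [-0.03, 0.009, 0.01], "grip": 125},
  {"rot": [0, 0, 0], "xyz": [-0.03, 0.009, 0.03], "grip": 125},
  {"rot": [0, 0, 0], "xyz": [-0.03, 0.009, 0.055], "grip": 125},
  {"rot": [0, 0, 0], "xyz": [-0.03, 0.009, 0.08], "grip": 125},
  {"rot": [0, 0, 0], "xyz": [-0.03, 0.009, 0.105], "grip": 125},
  {"rot": [0, 0, 0], "xyz": [-0.03, 0.009, 0.118], "grip": 125},
  {"rot": [0, 0, 0], "xyz": [-0.03, 0.009, 0.118], "grip": 125},
], squeeze=6)

```text
clock: 9.95
tool_pos: [0.6284, -0.0206, 0.0543]
eef_rot: [0.001, 1.0, -0.0, -0.003]
contact_force: [-0.8, -0.5, -0.7]
opening: 0.512
finger_force: 0.0
```

>>> carry_out([
  {"rot": [0, 0, 0], "xyz": [0, 0, 0], "grip": 230},
  {"rot": [0, 0, 0], "xyz": [0, 0, 0], "grip": 230},
  {"rot": [0, 0, 0], "xyz": [0, 0, 0], "grip": 230},
  {"rot": [0, 0, 0], "xyz": [0, 0, 0], "grip": 230},
  {"rot": [0, 0, 0], "xyz": [0, 0, 0], "grip": 230},
  {"rot": [0, 0, 0], "xyz": [0, 0, 0], "grip": 230},
], squeeze=6)

```text
clock: 10.45
tool_pos: [0.6318, -0.0195, 0.0583]
eef_rot: [0.001, 1.0, -0.0, 0.001]
contact_force: [0.5, -0.9, 4.1]
opening: 0.158
finger_force: 6.0
```

Run:
```python
from h import *
s=r.get_state();print(s['tool_pos'].round(4),s['eef_rot'].round(4),s['contact_force'].round(2),s['opening']*88)
im=r.snapshot('wrist')[:,:,::-1].copy();cv2.imwrite('pics/w7.png',im)
p=s['tool_pos'][:2];P=np.array([.532,-.0072]);print(np.linalg.norm(p-P))
a0=np.arctan2(*(p-P)[::-1]);print(a0)
A=np.linspace(a0,-np.pi/2-.02,16)
for a in A: d=P+.1*np.array([np.cos(a),np.sin(a)])-P-.1*np.array([np.cos(a0),np.sin(a0)]);print((-d[0]).round(4),d[1].round(4))
```

```text
[ 0.6318 -0.0195  0.0583] [ 1.0e-03  1.0e+00 -1.0e-04  1.1e-03] [ 0.48 -0.93  4.09] 13.91610338037006
0.10058861420516924
-0.12294130661501625
-0.0 -0.0
0.0017 -0.0096
0.0043 -0.0191
0.0078 -0.0282
0.0122 -0.0369
0.0174 -0.0452
0.0234 -0.0529
0.0301 -0.06
0.0375 -0.0664
0.0455 -0.0721
0.054 -0.0769
0.063 -0.0809
0.0722 -0.084
0.0818 -0.0862
0.0915 -0.0874
0.1012 -0.0877
```

>>> carry_out([
  {"rot": [0, 0, 0], "xyz": [0.0008, -0.005, 0], "grip": 230},
  {"rot": [0, 0, 0], "xyz": [0.003, -0.0145, 0], "grip": 230},
  {"rot": [0, 0, 0], "xyz": [0.006, -0.0235, 0], "grip": 230},
  {"rot": [0, 0, 0], "xyz": [0.01, -0.0325, 0], "grip": 230},
  {"rot": [0, 0, 0], "xyz": [0.015, -0.041, 0], "grip": 230},
  {"rot": [0, 0, 0], "xyz": [0.0205, -0.049, 0], "grip": 230},
  {"rot": [0, 0, 0], "xyz": [0.0268, -0.0565, 0], "grip": 230},
  {"rot": [0, 0, 0], "xyz": [0.0338, -0.0632, 0], "grip": 230},
])

```text
clock: 11.17
tool_pos: [0.596, -0.0837, 0.057]
eef_rot: [0.001, 1.0, -0.0, -0.0]
contact_force: [1.9, 0.3, 3.0]
opening: 0.157
finger_force: 6.0
```

>>> carry_out([
  {"rot": [0, 0, 0], "xyz": [0.0078, -0.006, 0], "grip": 230},
  {"rot": [0, 0, 0], "xyz": [0.016, -0.0115, 0], "grip": 230},
  {"rot": [0, 0, 0], "xyz": [0.0248, -0.0158, 0], "grip": 230},
  {"rot": [0, 0, 0], "xyz": [0.034, -0.0194, 0], "grip": 230},
  {"rot": [0, 0, 0], "xyz": [0.0435, -0.022, 0], "grip": 230},
  {"rot": [0, 0, 0], "xyz": [0.053, -0.0236, 0], "grip": 230},
  {"rot": [0, 0, 0], "xyz": [0.06, -0.0242, 0], "grip": 230},
  {"rot": [0, 0, 0], "xyz": [0.0645, -0.0243, 0], "grip": 230},
])

```text
clock: 11.83
tool_pos: [0.5305, -0.1082, 0.057]
eef_rot: [0.001, 1.0, -0.001, -0.001]
contact_force: [0.8, -3.2, -1.0]
opening: 0.158
finger_force: 6.0
```

>>> carry_out([
  {"rot": [0, 0, 0], "xyz": [0.003, 0, 0], "grip": 230},
  {"rot": [0, 0, 0], "xyz": [0.003, 0, 0], "grip": 230},
  {"rot": [0, 0, 0], "xyz": [0.003, 0, 0], "grip": 230},
])

```text
clock: 12.08
tool_pos: [0.5284, -0.1082, 0.057]
eef_rot: [0.001, 1.0, -0.001, -0.001]
contact_force: [-0.8, -4.2, -0.2]
opening: 0.157
finger_force: 6.0
```

>>> carry_out([
  {"rot": [0, 0, 0], "xyz": [0.002, 0, 0], "grip": 230},
  {"rot": [0, 0, 0], "xyz": [0.004, 0, 0], "grip": 230},
  {"rot": [0, 0, 0], "xyz": [0.004, 0, 0], "grip": 230},
])

```text
clock: 12.33
tool_pos: [0.5249, -0.1083, 0.0569]
eef_rot: [0.002, 1.0, -0.001, -0.001]
contact_force: [-0.5, -5.9, -0.7]
opening: 0.158
finger_force: 6.0
```

Run:
```python
from h import *
s=r.get_state();print(s['tool_pos'].round(4),s['contact_force'].round(2))
im=r.snapshot('top')[:,:,::-1].copy();cv2.imwrite('pics/t8.png',im)
```

```text
[ 0.5249 -0.1083  0.0569] [-0.54 -5.88 -0.68]
```

>>> carry_out([
  {"rot": [0, 0, 0], "xyz": [0, 0, 0], "grip": 125},
  {"rot": [0, 0, 0], "xyz": [0, 0, 0], "grip": 125},
  {"rot": [0, 0, 0], "xyz": [0, 0, 0], "grip": 125},
  {"rot": [0, 0, 0], "xyz": [0, 0, -0.02], "grip": 125},
  {"rot": [0, 0, 0], "xyz": [0, 0, -0.05], "grip": 125},
  {"rot": [0, 0, 0], "xyz": [0, 0, -0.08], "grip": 125},
  {"rot": [0, 0, 0], "xyz": [0, 0, -0.105], "grip": 125},
  {"rot": [0, 0, 0], "xyz": [0, 0, -0.12], "grip": 125},
])

```text
clock: 13.05
tool_pos: [0.5265, -0.1055, 0.1798]
eef_rot: [0.0, 1.0, 0.001, 0.002]
contact_force: [0.2, 0.4, -0.2]
opening: 0.51
finger_force: 0.0
```

>>> carry_out([
  {"rot": [0, 0, 0], "xyz": [-0.02, 0.02, 0], "grip": 125},
  {"rot": [0, 0, 0], "xyz": [-0.04, 0.045, 0], "grip": 125},
  {"rot": [0, 0, 0], "xyz": [-0.06, 0.065, 0], "grip": 125},
  {"rot": [0, 0, 0], "xyz": [-0.07, 0.075, 0], "grip": 125},
  {"rot": [0, 0, 0], "xyz": [-0.07, 0.075, 0], "grip": 125},
  {"rot": [0, 0, 0], "xyz": [-0.07, 0.075, 0], "grip": 125},
  {"rot": [0, 0, 0], "xyz": [-0.07, 0.075, 0], "grip": 125},
])

```text
clock: 13.63
tool_pos: [0.5943, -0.0327, 0.1768]
eef_rot: [0.001, 1.0, -0.0, -0.001]
contact_force: [0.9, -0.1, 0.2]
opening: 0.511
finger_force: 0.0
```

Run:
```python
from h import *
s=r.get_state();print(s['tool_pos'].round(4),s['eef_rot'].round(4),s['contact_force'].round(2))
C=cam('wrist');im=r.snapshot('wrist')[:,:,::-1].copy();cv2.imwrite('pics/w9.png',im);cv2.imwrite('pics/w9c.png',cv2.resize(im[0:240,60:400],None,fx=2,fy=2))
```

```text
[ 0.5943 -0.0327  0.1768] [ 1.1e-03  1.0e+00 -5.0e-04 -1.0e-03] [ 0.95 -0.08  0.22]
```

View pics/w9c.png

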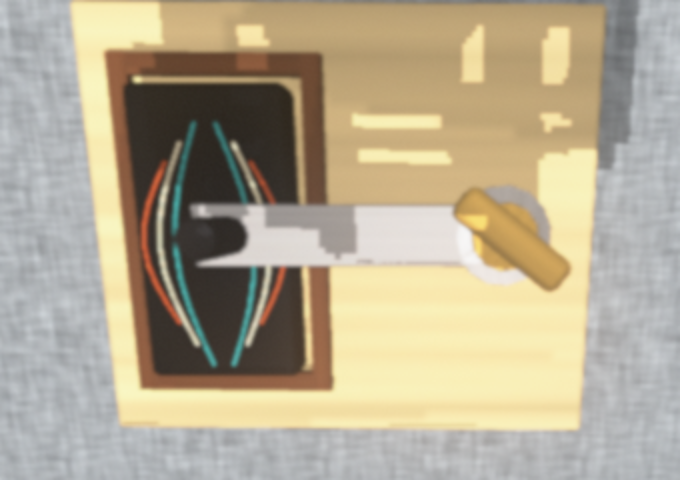

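The crop shows the strap lying straight across the plaque at its stop (edges at v=205 and 265, parallel to the board) and the wing from (465,197) to (560,280). Next is the wing's angle.

Run:
```python
from h import *
C=cam('wrist');im=cv2.imread('pics/w9.png');hsv=cv2.cvtColor(im,cv2.COLOR_BGR2HSV)
f=lambda u,v:[60+u/2,v/2]
print(hsv[int(240/2),60+510//2],hsv[270//2,60+545//2],hsv[290//2,60+560//2],hsv[215//2,60+478//2])
for lo,V in((140,215),(150,225),(160,225)):
  m=((hsv[...,0]>12)&(hsv[...,0]<28)&(hsv[...,1]>lo)&(hsv[...,2]<V)).astype(np.uint8)
  m=cv2.morphologyEx(box(m,280,88,350,150),cv2.MORPH_CLOSE,np.ones((5,5)))
  print(rect(C,m,.086),m.sum())
print(ray(C,[f(462,205),f(552,285),f(480,190),f(568,268)],.086))
```

```text
[ 19 140 200] [ 19 139 198] [ 23  78 248] [ 20 142 225]
(array([530. ,  -6.9]), array([37.4, 11.7]), 55.89238739013672) 687Traceback (most recent call last):
  File "<stdin>", line 8, in <module>
  File "h.py", line 15, in rect
    k=max(cv2.findContours(mask.astype(np.uint8),cv2.RETR_EXTERNAL,cv2.CHAIN_APPROX_NONE)[0],key=cv2.contourArea)
ValueError: max() iterable argument is empty
```

Run:
```python
from h import *
C=cam('wrist');im=cv2.imread('pics/w9.png');hsv=cv2.cvtColor(im,cv2.COLOR_BGR2HSV)
f=lambda u,v:[60+u/2,v/2]
for lo,V in((115,240),(130,240),(130,225)):
  m=((hsv[...,0]>12)&(hsv[...,0]<28)&(hsv[...,1]>lo)&(hsv[...,2]<V)).astype(np.uint8)
  m=cv2.morphologyEx(box(m,280,88,350,150),cv2.MORPH_CLOSE,np.ones((5,5)))
  print(rect(C,m,.086),m.sum())
print(ray(C,[f(462,205),f(552,285),f(480,190),f(568,268)],.086))
```

```text
(array([532.8,  -8.7]), array([40.9, 19. ]), 45.95096206665039) 1350
(array([532.9,  -9.1]), array([39.5, 18.5]), 40.402793884277344) 1244
(array([532.9,  -9.1]), array([39.5, 18.5]), 40.402793884277344) 1208
[[ 0.52194454 -0.02400595  0.086     ]
 [ 0.54653824  0.00488608  0.086     ]
 [ 0.51752291 -0.01848978  0.086     ]
 [ 0.54122132  0.00973942  0.086     ]]
```

>>> carry_out([
  {"rot": [0, 0, -0.08], "xyz": [0.006, 0.003, 0], "grip": 125},
  {"rot": [0, 0, -0.2], "xyz": [0.016, 0.007, 0], "grip": 125},
  {"rot": [0, 0, -0.32], "xyz": [0.026, 0.011, 0], "grip": 125},
  {"rot": [0, 0, -0.44], "xyz": [0.036, 0.015, 0], "grip": 125},
  {"rot": [0, 0, -0.56], "xyz": [0.046, 0.019, 0], "grip": 125},
  {"rot": [0, 0, -0.68], "xyz": [0.055, 0.023, 0], "grip": 125},
  {"rot": [0, 0, -0.79], "xyz": [0.062, 0.0257, 0], "grip": 125},
  {"rot": [0, 0, -0.87], "xyz": [0.062, 0.0257, 0], "grip": 125},
])

```text
clock: 14.35
tool_pos: [0.5312, -0.0069, 0.1772]
eef_rot: [-0.423, 0.906, -0.0, -0.001]
contact_force: [-0.0, 0.5, -0.3]
opening: 0.509
finger_force: 0.0
```

>>> carry_out([
  {"rot": [0, 0, 0], "xyz": [0, 0, 0], "grip": 125},
  {"rot": [0, 0, 0], "xyz": [0, 0, 0], "grip": 125},
  {"rot": [0, 0, 0], "xyz": [0, 0, 0], "grip": 125},
  {"rot": [0, 0, 0], "xyz": [0, 0, 0], "grip": 125},
])

```text
clock: 14.68
tool_pos: [0.5337, -0.0064, 0.1772]
eef_rot: [-0.42, 0.908, -0.0, -0.0]
contact_force: [0.3, 0.3, -0.8]
opening: 0.51
finger_force: 0.0
```

Run:
```python
from h import *
s=r.get_state();print(s['tool_pos'].round(4),s['eef_rot'].round(4),s['q'].round(2))
M=R.from_quat(s['eef_rot']).as_matrix();print('tool y deg',np.degrees(np.arctan2(M[1,1],M[0,1])),'shift in tool axes',(M.T@(np.array([.532,-.007,.060])-s['tool_pos'])).round(4))
```

```text
[ 0.5337 -0.0064  0.1772] [-4.196e-01  9.077e-01 -2.000e-04 -0.000e+00] [ 0.32  0.73 -0.66  1.89  0.64  0.75  1.73]
tool y deg 139.6171330364452 shift in tool axes [0.0015 0.0009 0.1172]
```

>>> carry_out([
  {"rot": [0, 0, 0], "xyz": [0.0015, 0.001, 0.015], "grip": 125},
  {"rot": [0, 0, 0], "xyz": [0.0015, 0.001, 0.04], "grip": 125},
  {"rot": [0, 0, 0], "xyz": [0.0015, 0.001, 0.07], "grip": 125},
  {"rot": [0, 0, 0], "xyz": [0.0015, 0.001, 0.095], "grip": 125},
  {"rot": [0, 0, 0], "xyz": [0.0015, 0.001, 0.11], "grip": 125},
  {"rot": [0, 0, 0], "xyz": [0.0015, 0.001, 0.117], "grip": 125},
  {"rot": [0, 0, 0], "xyz": [0.0015, 0.001, 0.117], "grip": 125},
  {"rot": [0, 0, 0], "xyz": [0.0015, 0.001, 0.117], "grip": 125},
], squeeze=10)

```text
clock: 15.35
tool_pos: [0.5323, -0.0062, 0.0606]
eef_rot: [-0.42, 0.907, -0.0, 0.0]
contact_force: [1.0, 0.4, 0.1]
opening: 0.511
finger_force: 0.0
```

>>> carry_out([
  {"rot": [0, 0, 0], "xyz": [0, 0, 0], "grip": 240},
  {"rot": [0, 0, 0], "xyz": [0, 0, 0], "grip": 240},
  {"rot": [0, 0, 0], "xyz": [0, 0, 0], "grip": 240},
  {"rot": [0, 0, 0], "xyz": [0, 0, 0], "grip": 240},
  {"rot": [0, 0, 0], "xyz": [0, 0, 0], "grip": 240},
  {"rot": [0, 0, 0], "xyz": [0, 0, 0], "grip": 240},
], squeeze=30)

```text
clock: 15.85
tool_pos: [0.5334, -0.0075, 0.0607]
eef_rot: [-0.42, 0.907, -0.001, 0.001]
contact_force: [3.4, -2.7, -0.1]
opening: 0.131
finger_force: 30.0
```

>>> carry_out([
  {"rot": [0, 0, 0.05], "xyz": [0, 0, 0], "grip": 240},
  {"rot": [0, 0, 0.12], "xyz": [0, 0, 0], "grip": 240},
  {"rot": [0, 0, 0.2], "xyz": [0, 0, 0], "grip": 240},
  {"rot": [0, 0, 0.3], "xyz": [0, 0, 0], "grip": 240},
  {"rot": [0, 0, 0.3], "xyz": [0, 0, 0], "grip": 240},
])

```text
clock: 16.27
tool_pos: [0.5335, -0.0077, 0.0607]
eef_rot: [-0.278, 0.961, -0.001, 0.001]
contact_force: [3.7, -4.4, 1.8]
opening: 0.135
finger_force: 30.0
```

```bash
cat > st.py <<'E'
from h import *
s=r.get_state();M=R.from_quat(s['eef_rot']).as_matrix()
print(s['tool_pos'].round(4),'y deg',np.degrees(np.arctan2(M[1,1],M[0,1])).round(2),'q',s['q'].round(2),'F',s['contact_force'].round(1),'M',s['moment'].round(2),'open mm',s['opening']*88)
E
python3 st.py
```

```text
[ 0.5335 -0.0077  0.0607] y deg 122.27 q [ 0.16  0.88 -0.4   1.96  0.77  0.45  1.32] F [ 3.7 -4.4  1.8] M [-0.67 -0.69 -0.02] open mm 11.917182406198103
```

>>> carry_out([
  {"rot": [0, 0, 0.08], "xyz": [0, 0, 0], "grip": 240},
  {"rot": [0, 0, 0.18], "xyz": [0, 0, 0], "grip": 240},
  {"rot": [0, 0, 0.28], "xyz": [0, 0, 0], "grip": 240},
  {"rot": [0, 0, 0.38], "xyz": [0, 0, 0], "grip": 240},
  {"rot": [0, 0, 0.48], "xyz": [0, 0, 0], "grip": 240},
  {"rot": [0, 0, 0.58], "xyz": [0, 0, 0], "grip": 240},
  {"rot": [0, 0, 0.68], "xyz": [0, 0, 0], "grip": 240},
  {"rot": [0, 0, 0.75], "xyz": [0, 0, 0], "grip": 240},
])

```text
clock: 16.93
tool_pos: [0.5337, -0.0084, 0.0607]
eef_rot: [0.093, 0.996, -0.001, 0.002]
contact_force: [3.2, -6.0, 2.3]
opening: 0.134
finger_force: 30.0
```

```bash
python3 st.py
```

```text
[ 0.5337 -0.0084  0.0607] y deg 79.29 q [ 0.06  0.86 -0.22  1.97  0.5   0.36  0.83] F [ 3.2 -6.   2.3] M [-1.07 -0.72  0.06] open mm 11.752196795593393
```

>>> carry_out([
  {"rot": [0, 0, 0.08], "xyz": [0, 0, 0], "grip": 240},
  {"rot": [0, 0, 0.16], "xyz": [0, 0, 0], "grip": 240},
  {"rot": [0, 0, 0.24], "xyz": [0, 0, 0], "grip": 240},
  {"rot": [0, 0, 0.32], "xyz": [0, 0, 0], "grip": 240},
  {"rot": [0, 0, 0.37], "xyz": [0, 0, 0], "grip": 240},
  {"rot": [0, 0, 0.42], "xyz": [0, 0, 0], "grip": 240},
  {"rot": [0, 0, 0.42], "xyz": [0, 0, 0], "grip": 240},
])

```text
clock: 17.52
tool_pos: [0.5336, -0.0088, 0.0607]
eef_rot: [0.298, 0.955, -0.001, 0.002]
contact_force: [2.8, -5.8, 1.0]
opening: 0.136
finger_force: 30.0
```

```bash
python3 st.py
```

```text
[ 0.5336 -0.0088  0.0607] y deg 55.33 q [ 0.01  0.86 -0.13  1.97  0.32  0.33  0.58] F [ 2.8 -5.8  1. ] M [-1.24 -0.75 -0.04] open mm 11.979151817123286
```

>>> carry_out([
  {"rot": [0, 0, 0.05], "xyz": [0, 0, 0], "grip": 240},
  {"rot": [0, 0, 0.1], "xyz": [0, 0, 0], "grip": 240},
  {"rot": [0, 0, 0.15], "xyz": [0, 0, 0], "grip": 240},
  {"rot": [0, 0, 0.2], "xyz": [0, 0, 0], "grip": 240},
  {"rot": [0, 0, 0.2], "xyz": [0, 0, 0], "grip": 240},
])

```text
clock: 17.93
tool_pos: [0.5335, -0.0089, 0.0607]
eef_rot: [0.392, 0.92, -0.001, 0.002]
contact_force: [3.7, -6.1, 1.7]
opening: 0.134
finger_force: 30.0
```

```bash
python3 st.py
```

```text
[ 0.5335 -0.0089  0.0607] y deg 43.87 q [-0.02  0.86 -0.09  1.97  0.24  0.32  0.46] F [ 3.7 -6.1  1.7] M [-1.32 -0.64 -0.07] open mm 11.766369540601161
```

>>> carry_out([
  {"rot": [0, 0, 0.05], "xyz": [0, 0, 0], "grip": 240},
  {"rot": [0, 0, 0.1], "xyz": [0, 0, 0], "grip": 240},
  {"rot": [0, 0, 0.1], "xyz": [0, 0, 0], "grip": 240},
])

```text
clock: 18.18
tool_pos: [0.5334, -0.009, 0.0607]
eef_rot: [0.437, 0.9, -0.001, 0.002]
contact_force: [2.4, -6.5, 1.7]
opening: 0.137
finger_force: 30.0
```

```bash
python3 st.py
```

```text
[ 0.5334 -0.009   0.0607] y deg 38.22 q [-0.03  0.86 -0.08  1.97  0.19  0.31  0.41] F [ 2.4 -6.5  1.7] M [-1.39 -0.59  0.31] open mm 12.053674106964692
```

>>> carry_out([
  {"rot": [0, 0, 0.04], "xyz": [0, 0, 0], "grip": 240},
  {"rot": [0, 0, 0.08], "xyz": [0, 0, 0], "grip": 240},
  {"rot": [0, 0, 0.08], "xyz": [0, 0, 0], "grip": 240},
])

```text
clock: 18.43
tool_pos: [0.5334, -0.009, 0.0607]
eef_rot: [0.471, 0.882, -0.001, 0.002]
contact_force: [2.7, -7.5, 3.0]
opening: 0.146
finger_force: 31.9
```

```bash
python3 st.py; python3 -c "
from h import *
cv2.imwrite('pics/w10.png',r.snapshot('wrist')[:,:,::-1])"
```

```text
[ 0.5334 -0.009   0.0607] y deg 33.75 q [-0.04  0.86 -0.06  1.97  0.16  0.31  0.36] F [ 2.7 -7.5  3. ] M [-1.39 -0.56  0.68] open mm 12.843673054394632
```

The moment is up to 0.68 N m and the pads are starting to pry open, so the screw has bottomed at a tool angle of about 38°. I'll back off to about 83°.

>>> carry_out([
  {"rot": [0, 0, -0.08], "xyz": [0, 0, 0], "grip": 240},
  {"rot": [0, 0, -0.2], "xyz": [0, 0, 0], "grip": 240},
  {"rot": [0, 0, -0.32], "xyz": [0, 0, 0], "grip": 240},
  {"rot": [0, 0, -0.44], "xyz": [0, 0, 0], "grip": 240},
  {"rot": [0, 0, -0.56], "xyz": [0, 0, 0], "grip": 240},
  {"rot": [0, 0, -0.68], "xyz": [0, 0, 0], "grip": 240},
  {"rot": [0, 0, -0.79], "xyz": [0, 0, 0], "grip": 240},
  {"rot": [0, 0, -0.86], "xyz": [0, 0, 0], "grip": 240},
])

```text
clock: 19.15
tool_pos: [0.5335, -0.0084, 0.0607]
eef_rot: [0.059, 0.998, -0.001, 0.001]
contact_force: [3.3, -3.7, 1.6]
opening: 0.134
finger_force: 30.0
```

>>> carry_out([
  {"rot": [0, 0, 0], "xyz": [0, 0, 0], "grip": 240},
  {"rot": [0, 0, 0], "xyz": [0, 0, 0], "grip": 240},
  {"rot": [0, 0, 0], "xyz": [0, 0, 0], "grip": 240},
])

```text
clock: 19.4
tool_pos: [0.5335, -0.0083, 0.0607]
eef_rot: [0.061, 0.998, -0.001, 0.001]
contact_force: [2.6, -4.6, 2.0]
opening: 0.134
finger_force: 30.0
```

```bash
python3 st.py
```

```text
[ 0.5335 -0.0083  0.0607] y deg 83.0 q [ 0.07  0.86 -0.24  1.97  0.53  0.37  0.87] F [ 2.6 -4.6  2. ] M [-0.96 -0.72  0.02] open mm 11.798543647150238
```

Backed off to 83.0°, about 45° from the bottom. Now I release, rise and check.

>>> carry_out([
  {"rot": [0, 0, 0], "xyz": [0, 0, 0], "grip": 140},
  {"rot": [0, 0, 0], "xyz": [0, 0, 0], "grip": 140},
  {"rot": [0, 0, 0], "xyz": [0, 0, 0], "grip": 140},
  {"rot": [0, 0, 0], "xyz": [0, 0, -0.02], "grip": 140},
  {"rot": [0, 0, 0], "xyz": [0, 0, -0.05], "grip": 140},
  {"rot": [0, 0, 0], "xyz": [0, 0, -0.08], "grip": 140},
  {"rot": [0, 0, 0], "xyz": [0, 0, -0.11], "grip": 140},
  {"rot": [0, 0, 0], "xyz": [0, 0, -0.12], "grip": 140},
])

```text
clock: 20.07
tool_pos: [0.5332, -0.0054, 0.1837]
eef_rot: [0.06, 0.998, 0.001, 0.002]
contact_force: [-0.4, 0.5, 0.3]
opening: 0.449
finger_force: 0.0
```

>>> carry_out([
  {"rot": [0, 0, 0], "xyz": [-0.02, -0.005, 0], "grip": 140},
  {"rot": [0, 0, 0], "xyz": [-0.045, -0.015, 0], "grip": 140},
  {"rot": [0, 0, 0], "xyz": [-0.065, -0.025, 0], "grip": 140},
  {"rot": [0, 0, 0], "xyz": [-0.07, -0.025, 0], "grip": 140},
  {"rot": [0, 0, 0], "xyz": [-0.07, -0.025, 0], "grip": 140},
  {"rot": [0, 0, 0], "xyz": [-0.07, -0.025, 0], "grip": 140},
  {"rot": [0, 0, 0], "xyz": [-0.07, -0.025, 0], "grip": 140},
])

```text
clock: 20.65
tool_pos: [0.5968, -0.0384, 0.1797]
eef_rot: [0.06, 0.998, 0.0, -0.001]
contact_force: [-0.3, -0.2, 0.5]
opening: 0.454
finger_force: 0.0
```

```bash
python3 st.py; python3 -c "
from h import *
im=r.snapshot('wrist')[:,:,::-1];cv2.imwrite('pics/w11.png',im)"
```

```text
[ 0.5968 -0.0384  0.1797] y deg 83.14 q [ 0.22  0.75 -0.41  1.7   0.39  0.78  1.07] F [-0.3 -0.2  0.5] M [-0.05 -0.02  0.1 ] open mm 39.96566423002722
```

View pics/w11.png

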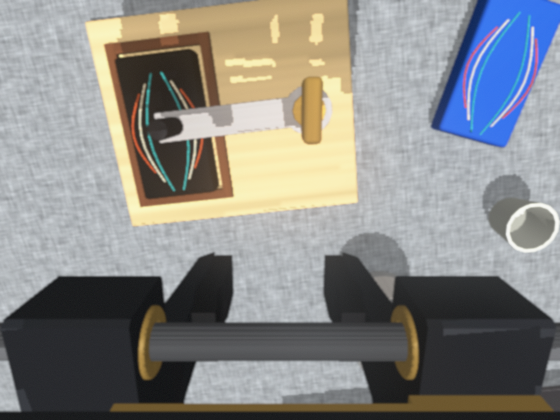

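The picture shows the plaque in the bed (168,125), the strap across it and parallel to the board, and the wing upright at (312,110), in line with the tool. The robot is clear of everything, so I'll hand in.

```bash
python3 -c "
from plant import r
print(r.finish_job())"
```

```text
the job is handed in; nothing more can be done
None
```

The job is handed in: the plaque lies face up in the bed, the strap is at its stop, and the thumbscrew was turned until it bottomed and backed off about 45°. No bystander was touched that I could see. The judge returned no verdict.

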